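Snap the picture, then put the microscope lamp out

TASK

The cells on the screen are in focus: click the left button of the computer mouse with a fingertip (press it down and let it up again) to take the picture, then put the lamp out by pressing down the raised near end of the rocker switch right beside the big round dial, until it tips fully over. Work gently with the fingertips and withdraw; grasp and lift nothing. The mouse stays where it lies, and the right mouse button, the other two switches, the dial and everything else on the bench are left alone.

Things in the scene. Friction and masses are not known exactly. Their poses are not given: they have to be found in the camera images.
- mouse: computer mouse, black with two grey buttons, 118 long (x) x 66 wide (y) x 37 high, loose on a fixed 3 mm mat. Origin: centre of its underside; x points to its front (away from the robot, within 0.5 rad), y to its left, z up. Rear half: palm rest. Front half: left button (x 0 to 58, y 4 to 32), right button (y -4 to -32), between them a wheel at x = 34, at most 1 mm proud.
- left_spot (a point): where to press the left mouse button: on its top, 40 ahead of and 18 to the left of the mouse's origin, about 29 above the mat; moves with the button. The top slopes down to the front by about 0.23 rad here. The right button begins 22 mm to the right of this point.
- btn_left (a joint): left mouse button, hinged at its rear edge (x = 0 of the mouse): 0 = up, 0.06 rad = fully down (2.4 mm at left_spot). Sprung: it begins to go down at about 1 N on left_spot, is fully down at about 2 N, then it is a hard stop, and comes up by itself.
- btn_right (a joint): right mouse button, the same, mirrored: 0 = up, 0.06 = fully down. To be left alone.
- ctrl: white lamp control box fixed to the bench, 140 (x) x 240 (y), 53 high in front to 61 at the back; its grey top panel rises to the back (+x) by 0.06 rad. Origin: centre of its underside; x points to its back (away from the robot within 0.25 rad), y to its left, z up. In a row on the panel at x = 0: big round dial (49 across, 22 high) at y = -78, lamp rocker -18, middle rocker 30, end rocker 78.
- lamp_sw (a joint): the lamp's black rocker, next to the dial, 40 long (x) x 23 wide, two flat facets in a shallow V over the pivot at mid-length, in a black bezel 3 proud of the panel. 0 = on: near end raised, 6.7 above the far end; 0.34 rad = off: near end down, hard stop. It takes about 2 N on its end edge (more nearer the pivot) and stays where it is left, so press it right down to the stop.
- lamp_sw_near (a point): middle of the upper edge at the near (-x) end of the lamp's rocker, 20 mm from its pivot; moves with it. At the start about 68 mm above the bench, at 0.34 about 61 mm. Press here or up to 6 mm nearer to the pivot, straight down.
- mid_sw (a joint): middle rocker, starts at 0 (near end raised). To be left alone.
- end_sw (a joint): end rocker, starts at 0.34 (near end down). To be left alone.
- dial_mark (a point): outer end of the white line on top of the dial, 19 mm from the dial's axis. To be left alone; the dial turns about the panel's normal.
- flask: clear culture flask lying flat between mat and box, 84 x 43 x 25 with an orange screw cap to x = 57; origin under its body, 42 from its back end
- dish: clear lidded dish, 38 across, 12 high, on the mat to the right of the mouse; origin: centre of its underside
- chamber: glass counting chamber slab, 33 x 75 x 4.5, flat on the bench in front of the control box; origin: centre of its underside
- objcase: black screw-top objective case, 39 across, 52 high, standing; origin: centre of its underside
- oil: small amber dropper bottle with black cap, 27 across, 56 high; origin: centre of its underside
- slidebox: grey slide box with steel clasp, 85 x 105 x 34; origin: centre of its underside
There are look-alikes about, which are no part of the job. Leave any blue or turquoise look-alike of the mouse alone.

How it is judged:
By the outcome, as a careful person would: the job done as asked, in the order asked, and still so for the second after the job is handed in, with the robot touching nothing.
It also fails if it takes over 45 s, if anything falls off the work surface, if the arm or the gripper's body presses on something with over 40 N, if the wrist force passes 120 N, or if a joint passes its speed limit or range.

ROBOT

A 6-joint arm with a two-finger parallel gripper is mounted at the origin on the work surface. World frame = base frame: x ahead of the robot, y to its left, z up, the work surface at z = 0. Lengths are in m, angles in degrees, forces in N, time in s.
With the tool pointing down it reaches from about 0.35 to 0.975 m from the base axis. Payload 17.4 kg.
Tool frame: the origin (TCP) lies midway between the tips of the shut fingers; the grasp point (between the pads) lies 19 mm behind it; z points along the fingers, y is the line along which they close (so a half turn about z gives the same grasp; the last joint's range is limited). The gripper opens to 85 mm and grips with 20 to 120 N. Pads are 22 mm wide; open, the fingers measure 114 mm over their backs; the gripper's body (76 mm by 85 mm) begins 54 mm behind the grasp point. The pads swing forward as they close: fully open they stand 13 mm farther back than shut.
Start: joints at [65.844, 6.646, 82.598, -0, 90.757, -2.166], TCP at [0.253, 0.626, 0.231] pointing down, gripper open.
Joint ranges: [-162.19, 162.19], [-47.58, 125.68], [4.15, 143.07], [-65.23, 245.23], [0.69, 171.88], [-170.13, 170.13]. Speed limits (degrees/s): [108.29, 108.29, 127.2, 180, 180, 180].

INTERFACE

Orientations are given as [roll, pitch, yaw] about the fixed x, y, z axes, in that order (R = Rz(yaw) Ry(pitch) Rx(roll)).
In Python, from rig import r gives the robot as it stands. Calls block until the motion is done:
- r.reach(position, orientation): joint-space move of the TCP to a pose.
- r.move_straight(position, attitude=None, velocity=0.15, until_force=None): straight line of the TCP; attitude=None keeps the orientation; velocity is the mean speed in m/s. With until_force (N) it stops when the force on the tool has changed by that much, and returns True; else False.
- r.goto_joints(angles): joint-space move.
- r.open() and r.grasp(strength=None): open the fingers fully, or close them until they stop; strength is the grip in N (None keeps the last).
- r.wait(seconds).
- r.solve_ik(position, orientation): joint angles nearest the present ones, or None.
- r.grab_frame(name): name is "scene" or "top" or "wrist"; returns a dict with "image" (400x640x3 uint8, blue, green, red), "z_map" (400x640 float32, m along the optical axis (not along the pixel's ray), 0 where there is no reading), "vfov" (degrees; the focal length in pixels is half the picture's height over the tangent of half this angle, whatever the lens; pixels are square), "cx", "cy" (the principal point, pixels), "R" (3x3) and "t" (3): a world point X has camera coordinates R X + t; the wrist camera has in their place "hand_eye" (4x4, takes a point from camera to tool coordinates, whose origin is the TCP and whose axes are the flange's). Camera axes: x right, y down, z forward; pixel columns grow to the right and rows downward; lengths in m; the calibration is good to about 2 mm. A picture is of the moment at which its call begins: read the wrist's pose just before it.
A pose or a line that the arm cannot do raises r.MotionError and nothing moves.
- r.close_job(): hands the job in; it is judged then, once.
Readings, each from a call of its own:
- r.read_clock(): time.
- r.read_joints(): joint angles.
- r.read_joint_vel(): joint speeds.
- r.read_joint_efforts(): joint torques, N m.
- r.read_tool_pos(): TCP position.
- r.read_eef_rot(): TCP orientation.
- r.read_ft_force(): force on the tool from outside, world axes, zero at the start.
- r.read_torque(): the same for the moment, N m.
- r.read_opening(): finger opening in m.
- r.read_grip_force(): force on a finger pad.
Only numpy, scipy, OpenCV 4.12 (cv2) and the standard library are available. Lean on these libraries where they do the work, as an engineer would, in place of code of your own. Each camera call takes 0.05 s, during which the arm holds its last target. There are 200 camera calls.

## Working session

There is one attempt and no reset: what is moved stays moved. The work goes in short steps, each a Python script; the robot and the scene stay as the last script left them, time stands still between calls to the robot, and variables do not carry over. Pictures are saved under pics/ and viewed, at most 10 in all, crops included, and the job is handed in when it is done.

```bash
mkdir -p pics; ls; cat > h.py <<'E'
import numpy as np, cv2, pickle
def K(f):
    return f["image"].shape[0]/2/np.tan(np.radians(f["vfov"])/2)
def pts(f):
    """world point map from z_map (fixed cams)"""
    z=f["z_map"]; F=K(f); v,u=np.mgrid[:z.shape[0],:z.shape[1]]
    c=np.stack([(u-f["cx"])/F*z,(v-f["cy"])/F*z,z],-1)
    return (c-f["t"])@f["R"]   # R^T (c-t)
def ray(f,u,v,h):
    F=K(f); d=np.array([(u-f["cx"])/F,(v-f["cy"])/F,1])@f["R"]; o=-f["R"].T@f["t"]
    return o+d*(h-o[2])/d[2]
def load(n): return pickle.load(open(n+".pkl","rb"))
E
python3 - <<'E'
from rig import r; import pickle,cv2
for n in("scene","top"):
    f=r.grab_frame(n); pickle.dump(f,open(n+".pkl","wb")); cv2.imwrite(f"pics/{n}.png",f["image"]); print({k:v for k,v in f.items() if k not in("image","z_map")})
E
```

```text
pics
{'vfov': 46.95018515577534, 'cx': 319.93707770985304, 'cy': 197.0194072074791, 'R': array([[-0.52921121,  0.84843522,  0.00965246],
       [ 0.46550195,  0.29983028, -0.83271228],
       [-0.70939653, -0.43618743, -0.5536218 ]]), 't': array([ 0.31367393, -0.14323533,  1.70366032])}
{'vfov': 51.97683204141991, 'cx': 314.27984020077304, 'cy': 205.53775137373398, 'R': array([[-0.02579192, -0.99945161, -0.02076656],
       [-0.99112592,  0.02827579, -0.12988411],
       [ 0.13040008,  0.01723231, -0.99131169]]), 't': array([-0.04669488,  0.52641745,  1.05428107])}
```

View pics/top.png

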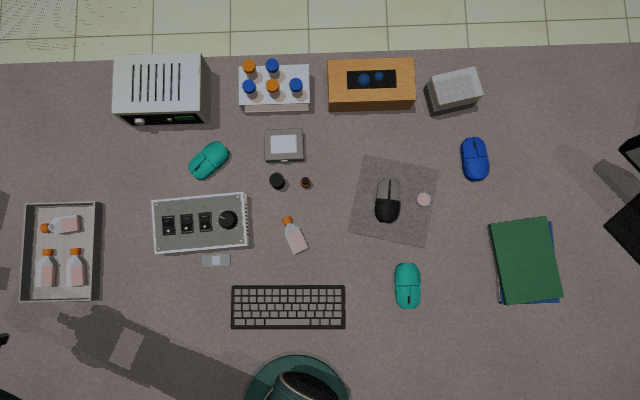

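View pics/scene.png

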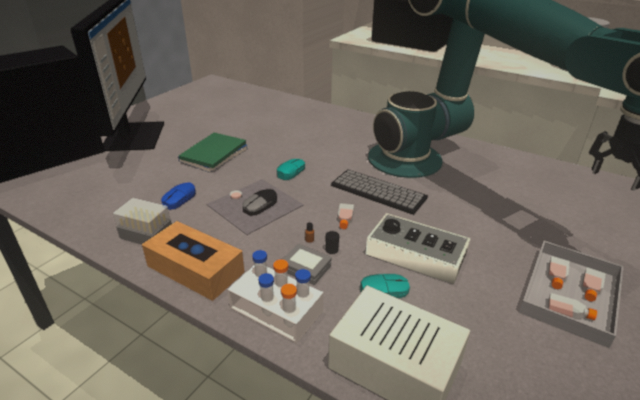

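Top view: candidates for the mouse are black/grey (388,200) on the mat, turquoise (209,160) and (407,285), and blue (475,158). I choose (388,200). The box is at (200,222) with the dial at (228,220). Rockers are at (205,222), (186,223) and (168,225), and the lamp's is the one beside the dial, (205,222).

```bash
python3 - <<'E'
from h import *
f=load("top")
im=f["image"]
a=cv2.resize(im[150:250,345:445],(400,400),interpolation=cv2.INTER_CUBIC);b=cv2.resize(im[172:272,150:250],(400,400),interpolation=cv2.INTER_CUBIC)
cv2.imwrite("pics/crop.png",np.hstack([a,b]))
for u,v,h in[(388,200,.03),(388,182,.02),(388,220,.02),(205,222,.065),(228,220,.08),(168,225,.065),(186,223,.065)]: print(u,v,ray(f,u,v,h).round(3),pts(f)[v,u].round(3))
from rig import r
w=r.grab_frame("wrist");print(w["hand_eye"].round(3),w["vfov"],r.read_eef_rot(),r.read_tool_pos())
E
```

```text
388 200 [ 0.535 -0.257  0.03 ] [ 0.533 -0.256  0.039]
388 182 [ 0.585 -0.261  0.02 ] [ 0.583 -0.259  0.032]
388 220 [ 0.482 -0.256  0.02 ] [ 0.481 -0.253  0.038]
205 222 [0.486 0.221 0.065] [0.486 0.22  0.07 ]
228 220 [0.488 0.158 0.08 ] [0.488 0.158 0.081]
168 225 [0.481 0.317 0.065] [0.481 0.318 0.064]
186 223 [0.485 0.27  0.065] [0.485 0.271 0.062]
[[-0.001 -0.955 -0.297  0.076]
 [ 1.    -0.001 -0.     0.001]
 [-0.    -0.297  0.955 -0.145]
 [ 0.     0.     0.     1.   ]] 60.84415070511064 [-1.79948449e+02 -1.76775718e-03  1.58011057e+02] [0.25270411 0.62577612 0.23071176]
```

View pics/crop.png

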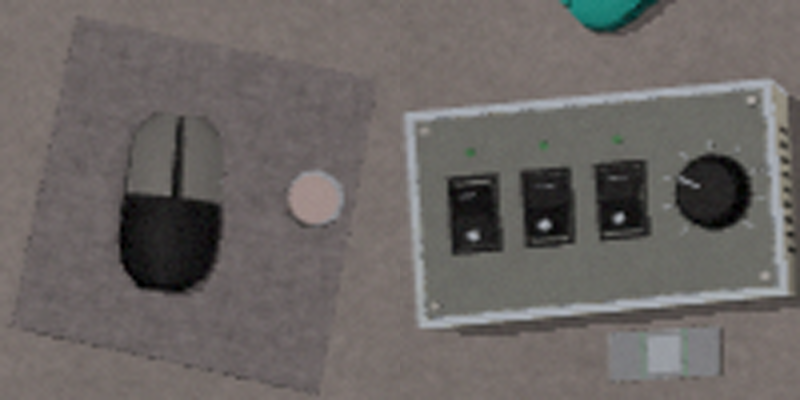

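The crop shows the black/grey mouse with its grey buttons facing away from the robot; the left button is at about crop (150,155). On the box the dial is at (712,190), and the rocker beside it is at crop (622,200). That rocker is the lamp's. Next I'll look closer with the wrist camera over both.

```bash
cat >> h.py <<'E'
from scipy.spatial.transform import Rotation as Ro
def wfix(r):
    """wrist frame with world R,t attached"""
    p=np.array(r.read_tool_pos()); Rt=Ro.from_euler("xyz",r.read_eef_rot(),degrees=True).as_matrix()
    f=r.grab_frame("wrist"); H=f["hand_eye"]; T=np.eye(4); T[:3,:3]=Rt; T[:3,3]=p
    C=np.linalg.inv(T@H); f["R"]=C[:3,:3]; f["t"]=C[:3,3]; return f
def mouse(f,c=(.535,-.257),lo=.015):
    P=pts(f); m=(P[...,2]>lo)&(P[...,2]<.06)&(np.hypot(P[...,0]-c[0],P[...,1]-c[1])<.075)&(f["z_map"]>0)
    n,l,s,_=cv2.connectedComponentsWithStats(m.astype(np.uint8)); k=1+s[1:,4].argmax(); m=l==k
    (x,y),sz,a=cv2.minAreaRect((P[m][:,:2]*1000).astype(np.float32))
    b=np.radians(a if sz[0]>sz[1] else a+90); b=(b+np.pi/2)%np.pi-np.pi/2
    return np.array([x,y])/1000,b,sz,m,P
def rect(p):
    return cv2.minAreaRect((p*1000).astype(np.float32))
E
python3 - <<'E'
from h import *
from rig import r
f=load("top"); c,b,sz,m,P=mouse(f); print("top",c,np.degrees(b),sz)
r.grasp(20)
r.reach([.54,-.26,.22],[180,0,90]); print(r.read_clock(),r.read_joints())
f=wfix(r); pickle.dump(f,open("wm.pkl","wb")); cv2.imwrite("pics/wm.png",f["image"])
c,b,sz,m,P=mouse(f); print("wrist",c,np.degrees(b),sz)
E
```

```text
top [ 0.53598969 -0.25697229] -8.22013854980471 (65.84365844726562, 116.29727172851562)
4.175 [-2.80955126e+01 -2.58155360e+00  9.31118016e+01  4.31532894e-03
  8.94684519e+01 -2.81466498e+01]
wrist [ 0.53403918 -0.25486737] -7.555610656738266 (65.27444458007812, 116.73916625976562)
```

View pics/wm.png

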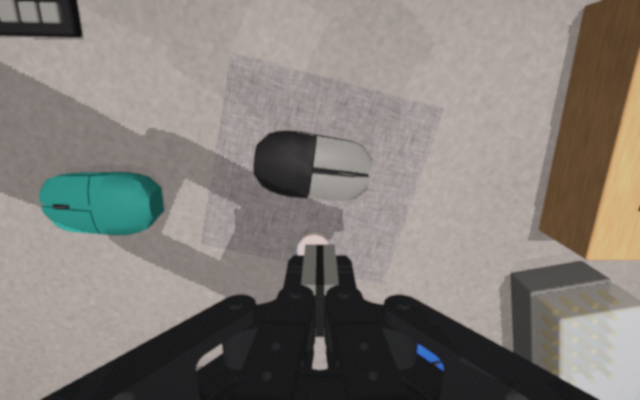

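The wrist view confirms the mouse at (313,165): grey buttons to the right (+x), left button on the upper side. The shut fingertips at (320,250) are about 15 mm wide. Next I press the left button.

```bash
python3 - <<'E'
from h import *
from rig import r
b=np.radians(-7.8); c=np.array([.5348,-.2557])
d=np.array([[np.cos(b),-np.sin(b)],[np.sin(b),np.cos(b)]])@[.041,.018]
x,y=c+d
e=list((Ro.from_euler("z",b)*Ro.from_euler("y",.23)*Ro.from_euler("z",90,degrees=True)*Ro.from_euler("x",180,degrees=True)).as_euler("xyz",degrees=True))
print(x,y,e)
r.reach([x,y,.08],e)
r.move_straight([x,y,.042],velocity=.06); r.wait(.2)
F=[np.array(r.read_ft_force()) for _ in range(5)]; F0=np.mean(F,0); print("F0",F0.round(2),np.std(F,0).round(2))
print(r.move_straight([x,y,.024],velocity=.008,until_force=3.5))
print("z",r.read_tool_pos(),(np.array(r.read_ft_force())-F0).round(2)); r.wait(.15)
print((np.array(r.read_ft_force())-F0).round(2),r.read_tool_pos())
r.move_straight([x,y,.06],velocity=.05); r.move_straight([x,y,.13],velocity=.15); print(r.read_clock(),r.read_ft_force())
E
```

```text
0.5778635417631467 -0.2434308773413205 [np.float64(-166.82197071199107), np.float64(0.0), np.float64(82.2)]
F0 [ 0.1  -0.39  0.68] [0. 0. 0.]
True
z [ 0.57827941 -0.24351996  0.03083311] [ 0.95 -0.42  2.91]
[2.45 0.46 3.33] [ 0.5782314  -0.24345557  0.03079462]
8.7333 [ 0.07433454  0.67051156 -0.05972075]
```

```bash
python3 - <<'E'
from h import *
from rig import r
r.reach([.54,-.26,.22],[180,0,90])
f=wfix(r); c,b,sz,m,P=mouse(f); print("mouse after",c,np.degrees(b),sz)
r.reach([.50,.205,.24],[180,0,175]); print(r.read_clock(),r.read_joints())
f=wfix(r); pickle.dump(f,open("wb.pkl","wb")); cv2.imwrite("pics/wb.png",f["image"])
E
```

```text
mouse after [ 0.53415558 -0.25501695] -7.5875320434570614 (65.4295654296875, 116.85357666015625)
10.975 [ 1.95162741e+01 -1.03696269e+01  9.84207202e+01 -1.02894752e-02
  9.19646118e+01 -6.53883345e+01]
```

View pics/wb.png

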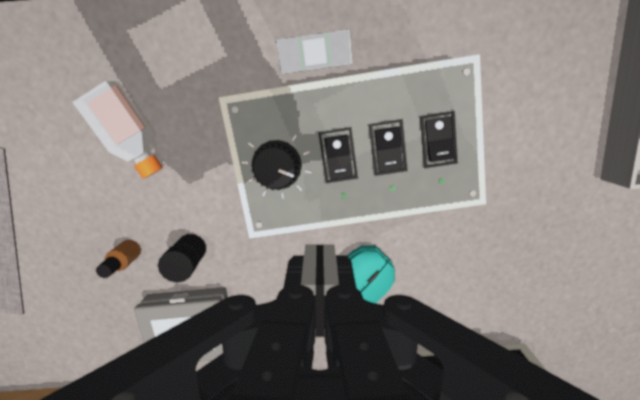

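The mouse has not moved. The box view is rotated, with image up pointing towards the robot: the dial is at (276,165), the lamp rocker at (338,155) with its near end at about (336,133), and the chamber at (315,50).

```bash
python3 - <<'E'
from h import *
f=load("wb"); g=cv2.cvtColor(f["image"],cv2.COLOR_BGR2GRAY)
m=(g<75).astype(np.uint8); m[:100]=0; m[195:]=0; m[:,:240]=0; m[:,475:]=0
m=cv2.morphologyEx(m,cv2.MORPH_CLOSE,np.ones((5,5)))
P=pts(f)
for c in cv2.findContours(m,cv2.RETR_EXTERNAL,cv2.CHAIN_APPROX_NONE)[0]:
    if cv2.contourArea(c)<400: continue
    q=c[:,0,:].astype(float); W=np.array([ray(f,u,v,.06)[:2] for u,v in q]); R=rect(W)
    print(cv2.boundingRect(c),R)
for v in range(126,186,4):print(v,P[v,338+(v-155)//8].round(4))
E
```

```text
(252, 140, 50, 49) ((489.0368957519531, 164.54013061523438), (47.32106399536133, 47.73125076293945), 81.51017761230469)
(318, 132, 39, 50) ((485.06842041015625, 224.0190887451172), (49.21599197387695, 30.37635612487793), 4.590508937835693)
(370, 120, 36, 55) ((482.3140869140625, 272.38922119140625), (47.985660552978516, 30.610441207885742), 4.146137714385986)
(420, 112, 37, 55) ((478.872802734375, 320.45904541015625), (48.90666198730469, 31.356748580932617), 4.671412467956543)
126 [0.4575 0.2229 0.0587]
130 [0.461  0.2226 0.0601]
134 [0.4649 0.2232 0.0599]
138 [0.4673 0.2226 0.0693]
142 [0.4711 0.2233 0.0689]
146 [0.4748 0.223  0.0691]
150 [0.4789 0.2237 0.0671]
154 [0.483  0.2235 0.0653]
158 [0.4868 0.2242 0.0656]
162 [0.4906 0.2239 0.0661]
166 [0.4946 0.2246 0.0656]
170 [0.4981 0.2242 0.0671]
174 [0.5024 0.2249 0.0659]
178 [0.5074 0.2248 0.0619]
182 [0.5113 0.2255 0.0626]
```

```bash
python3 - <<'E'
from h import *
from rig import r
b=np.radians(4.3); x=.485-.0165*np.cos(b); y=.2238-.0165*np.sin(b); e=[180,0,94.3]
r.reach([x,y,.11],e)
r.move_straight([x,y,.078],velocity=.06); r.wait(.2)
F0=np.array(r.read_ft_force()); print(F0.round(2))
print(r.move_straight([x,y,.054],velocity=.01,until_force=9)); 
print(r.read_tool_pos(),(np.array(r.read_ft_force())-F0).round(2)); r.wait(.2)
print(r.read_tool_pos(),(np.array(r.read_ft_force())-F0).round(2))
r.move_straight([x,y,.09],velocity=.05); r.move_straight([x,y,.15])
r.reach([.50,.205,.24],[180,0,175]); print(r.read_clock())
f=wfix(r); pickle.dump(f,open("wb2.pkl","wb"))
cv2.imwrite("pics/wb2.png",cv2.resize(f["image"][40:240,200:500],(750,500),interpolation=cv2.INTER_CUBIC))
P=pts(f)
for v in range(126,186,4):print(v,P[v,338+(v-155)//8].round(4))
E
```

```text
[-0.1   0.27 -0.99]
True
[0.46836355 0.22262002 0.06162917] [-2.29 -1.07  7.22]
[0.4683621  0.22261102 0.06159402] [-2.52 -0.84  8.57]
17.5583
126 [0.457  0.2236 0.056 ]
130 [0.425  0.2128 0.3839]
134 [0.4642 0.2239 0.0585]
138 [0.4673 0.2234 0.064 ]
142 [0.4709 0.224  0.065 ]
146 [0.4748 0.2238 0.0642]
150 [0.4783 0.2244 0.0663]
154 [0.4825 0.2242 0.0637]
158 [0.4859 0.2247 0.066 ]
162 [0.4896 0.2244 0.0668]
166 [0.4934 0.2251 0.0674]
170 [0.4961 0.2246 0.0724]
174 [0.5004 0.2253 0.0709]
178 [0.5069 0.2255 0.0602]
182 [0.5109 0.2261 0.0606]
```

View pics/wb2.png

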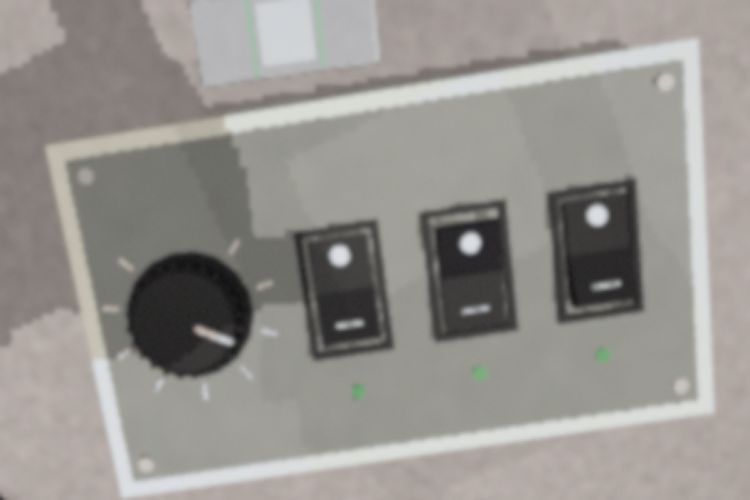

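The lamp rocker at (345,290) is now shaded like the end rocker, with its near end about 7 mm below its far end. The middle rocker, the end rocker and the dial look the same as before.

```bash
python3 -c "
from rig import r
print(r.close_job(), r.read_clock())"
```

```text
the job is handed in; nothing more can be done
the job is handed in; nothing more can be done
```

The job is handed in: I pressed and released the left mouse button once (about 3.3 N, against 2 N for fully down; only force confirms the click) and the mouse stayed put, then I tipped the lamp rocker fully over, after which the other switches and the dial looked unchanged.

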